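# Gauge the test strip and draw it out of the hooded tray

### The arm

A 6-joint arm with a two-finger parallel gripper is mounted at the origin on the work surface. World frame = base frame: x ahead of the robot, y to its left, z up, the work surface at z = 0. Lengths are in mm, angles in rad, forces in N, time in s.
With the tool pointing down it reaches from about 275 to 750 mm from the base axis. Payload 10.2 kg.
Tool frame: the origin (TCP) lies on the front face of the gripper's body, between the roots of the fingers; the fingertips stand 73 mm ahead of it and the grasp point (between the pads) lies 54 mm ahead of it; z points along the fingers, y is the line along which they close (so a half turn about z gives the same grasp; the last joint's range is limited). The gripper opens to 85 mm and grips with 20 to 120 N. Pads are 22 mm wide; open, the fingers measure 114 mm over their backs; the gripper's body (76 mm by 85 mm) begins 54 mm behind the grasp point. The pads swing forward as they close: fully open they stand 13 mm farther back than shut.
Start: joints at [-1.454, 0.313, 1.498, -0, 1.331, -0.223], TCP at [174.969, -494.992, 303.894] pointing down, gripper open.
Joint ranges: [-2.94, 2.94], [-0.97, 2.17], [0.19, 2.56], [-1.23, 4.37], [0.02, 3.11], [-2.88, 2.88]. Speed limits (rad/s): [2.39, 2.39, 3.01, 3.14, 3.14, 3.14].

### API

Orientations are given as a unit quaternion [w, x, y, z].
In Python, from rig import * gives the robot as it stands.
- The arm moves only by the tool step_arm, never from a script. Its argument "plan" is a list of rows, each an object with "offset": the shift along the tool's x, y, z in cm, a list of three; "rot": the turn, a rotation vector about the tool's x, y, z in degrees, a list of three; "gripper": the finger opening in cm, from 0 to 8.54. In form: [{"offset": [x, y, z], "rot": [wx, wy, wz], "gripper": gripper}, ...]. A call has 1 to 12 rows; each row is the pose to reach, as a shift and turn from the pose commanded when the call began, along the tool's axes at that moment; what a row does not reach only later rows make up. A row lasts 1/10 s, in which the tool goes at most 50 mm and 8.59 degrees, less where a joint would pass 70% of its speed; a pose out of reach is approached as far as the arm can. A call with a gripper value outside its range is refused whole. The fingers move at their own pace and stop on an object; "squeeze" is the grip in N (left out, the last holds). Time passes only in rows, so rows that repeat a pose let the fingers close. It gives the time, the measured TCP pose, the force, the opening and the grip force at its end, in the units of the state.
- sense(): the state, without advancing time (a new reading comes with each control period).
- capture(name): name is "side" or "top" or "wrist"; returns a dict with "color" (420x560x3 uint8, red, green, blue), "depth" (420x560 float32, mm along the optical axis (not along the pixel's ray), 0 where there is no reading), "vertical_fov" (degrees; the focal length in pixels is half the picture's height over the tangent of half this angle, whatever the lens; pixels are square), "cx", "cy" (the principal point, pixels), "k1" (the pictures are not rectified: a ray, as slopes to the right and down, at radius r is drawn at 1 + k1 r^2 times it, then the intrinsics apply), "rvec" (rotation vector, rad) and "tvec" (3), from world to camera coordinates, as OpenCV has them; the wrist camera has in their place "mount" (4x4, takes a point from camera to tool coordinates, whose origin is the TCP and whose axes are the flange's). Camera axes: x right, y down, z forward; pixel columns grow to the right and rows downward; lengths in mm; the calibration is good to about 2 mm. A picture is of the moment at which its call begins: read the wrist's pose just before it.
- finish_job(): hands the job in; it is judged then, once.
The state is a dict: "time_s": time; "joints": joint angles; "dq": joint speeds; "tau": joint torques, N m; "eef_pos": TCP position; "ee_rot": TCP orientation; "force": force on the tool from outside, world axes, zero at the start; "wrist_torque": the same for the moment, N m; "grip_width": opening from 0.0 (shut) to 1.0 (fully open); "grip_force": force on a finger pad.
Only numpy, scipy, OpenCV 4.12 (cv2) and the standard library are available. Lean on these libraries where they do the work, as an engineer would, in place of code of your own. Each camera call takes 0.05 s, during which the arm holds its last target. There are 200 camera calls.

### The job

Check the long test strip in the hooded measuring tray: gently press the gauge's black knob down until its foot rests on the strip, then let it spring back up. Then take the strip out, tilted diagonally, through the opening between the two hoods (it is longer than the opening, so you may need to back one end into the deep hood and bring the gauge end up first), and finish while holding it still in the gripper, all of it at least 5 cm above the hoods. Leave the other things on the table alone.

Things in the scene. Friction and masses are not known exactly. Their poses are not given: they have to be found in the camera images.
- tray: Fixed measuring tray of steel and grey sheet, 150 x 345 mm, its long side along its y axis (roughly left-right for the robot); it stands in another place and yaw each time. Origin: on the table, under the middle of the opening; z up. Floor 6 mm thick (top at z = 6). Outer rails at x = +-72 mm (6 thick), 36 high. A hood over each end, with an opening between.
- opening (a point): Middle of the opening between the hoods, level with the tops of their roofs (74 mm over the table). The opening is 150 mm long (tray y = -75 to 75) and 138 wide between the rails, open to above.
- gauge_hood (a point): Middle of the top of the short gauge hood, covering tray y = 75 to 138 mm. Hoods: 80 mm wide outside, 70 inside (tray x = -35 to 35), clear plastic roof with steel lip, underside 70 and top 74 mm over the table, closed at the outer end. The gauge is on its -x side.
- deep_hood (a point): Middle of the top of the deep hood, same section as the gauge hood, covering tray y = -75 to -197 mm; empty but for the strip's end, so the strip can be slid further into it.
- gauge (a joint): Sprung gauge slide at the short hood: 0 = sprung up at rest, grows as pushed down (m), 0.045 at most. Its foot meets the strip lying on the tray floor at 0.018. The spring pushes back with 2 to 4 N and returns it when let go.
- gauge_knob (a point): Centre of the top face of the gauge's black round knob (28 mm diameter, 8 thick), at x = -55, y = 100 mm of the tray and 117 mm over the table when up; press it straight down. The knob and its rod stand just outside the gauge hood's wall. The foot lands after 18 mm; then the knob alone gives up to 12 mm more against a stronger spring (5 to 10 N), so 20 to 28 mm down is right.
- gauge_foot (a point): Middle of the underside of the gauge's foot, a steel bar inside the gauge hood, 40 mm (tray x) by 16 mm (tray y), underside 48 mm over the table when up, at x = 0, y = 100 mm of the tray. It moves with the knob.
- strip: Loose plain wooden test strip, 20 mm (its x) x 240 mm (its y) x 24 mm (its z), about 90 g, lying on the tray floor along the tray's y, its ends under the two hoods and its middle showing in the opening. Origin: centre of its underside. Grip it across its 20 mm width from above, in the opening.
- strip_gauge_end (a point): Centre of the strip's end face under the gauge hood (strip's y = 120, 12 mm over its underside).
- strip_far_end (a point): Centre of the strip's other end face, under the deep hood (strip's y = -120, 12 mm over its underside).
- offcut: Bystander: wooden offcut 32 x 70 x 24 mm on the table. Origin centre of underside.
- short_strip: Bystander: short wooden strip 20 x 130 x 24 mm on the table. Origin centre of underside.
- square: Bystander: try square, dark wooden stock 100 mm with a 130 mm steel blade. Origin under the stock.
- wrench: Bystander: steel wrench lying on the table.
- tape: Bystander: black tape measure 62 x 36 x 60 mm. Origin centre of underside.
- spray: Bystander: can 52 mm diameter, 160 mm tall. Origin centre of underside.
- screws: Bystander: grey open box 90 x 120 x 45 mm. Origin centre of underside.

How it is judged (in metres and radians):
On the way, in this order (a step that is already met when the one before it is completed fails the run):
1. the gauge's foot rests on the strip in the tray, its joint reading the strip's height (16 to 20 mm down) (value of joint gauge between 0.016 and 0.02 m and contact force between gauge and strip above 0.8 N), for 0.2 s.
2. the gauge has sprung back up (value of joint gauge below 0.003 m), for 0.1 s.
3. the strip stands diagonally in the opening: one end above the hoods, the other still below their roofs (((height (world z) of strip_gauge_end above 0.08 m and height (world z) of strip_far_end below 0.07 m) or (height (world z) of strip_far_end above 0.08 m and height (world z) of strip_gauge_end below 0.07 m))), for 0.05 s.
At the end, for the whole second after the job is handed in: The strip is held still in the fingers (under 0.03 m/s), the centres of both its end faces over 115 mm above the table (41 mm over the hoods), not touching the tray; the gauge is sprung up (within 3 mm) (height (world z) of each of strip_gauge_end, strip_far_end above 0.115 m and contact force between the fingers and strip above 1 N and contact force between tray and strip below 0.05 N and linear speed of strip below 0.03 m/s and value of joint gauge below 0.003 m); the arm keeps its last pose, push and grip.
It fails at once if the gauge is rammed onto the strip (over 40 N) (contact force between gauge and strip above 40 N).
It fails at once if a bystander is moved by more than 30 mm (distance of any of offcut, short_strip, square, wrench, tape, spray, screws from where it was at the start of the episode above 0.03 m).
It also fails if it takes over 54 s, if anything falls off the work surface, if the arm or the gripper's body presses on something with over 40 N, if the wrist force passes 120 N, or if a joint passes its speed limit or range.

## Working session

There is one attempt and no reset: what is moved stays moved. The work goes in short steps, Python scripts to look and compute and a tool call to move; the robot and the scene stay as the last step left them, time stands still between calls to the robot, and variables do not carry over. Pictures are saved under pics/ and viewed, at most 10 in all, crops included, and the job is handed in when it is done.

Besides the shell and the picture viewer there is one more tool, called after "Emit:" as name(argument=value, ...), one argument or row to a line, values as JSON. step_arm: Moves the arm, as the interface text tells. Its arguments: {"type":"object","properties":{"plan":{"type":"array"},"squeeze":{"type":"number"}},"required":["plan"]}

```bash
mkdir -p pics
cat > h.py <<'E'
from rig import *
import numpy as np, cv2
from scipy.spatial.transform import Rotation as R
def load(n):
    s=sense(); c=capture(n)
    if n=="wrist":
        q=s["ee_rot"]; T=np.eye(4); T[:3,:3]=R.from_quat([q[1],q[2],q[3],q[0]]).as_matrix(); T[:3,3]=s["eef_pos"]
        c["T"]=T@np.array(c["mount"])
    else:
        W=np.eye(4); W[:3,:3]=cv2.Rodrigues(np.array(c["rvec"],float))[0]; W[:3,3]=np.ravel(c["tvec"]); c["T"]=np.linalg.inv(W)
    h=c["color"].shape[0]; c["f"]=h/2/np.tan(np.radians(c["vertical_fov"])/2)
    return c
def rays(c,uv):
    uv=np.array(uv,float).reshape(-1,2); d=(uv-[c["cx"],c["cy"]])/c["f"]; u=d.copy()
    for _ in range(20): u=d/(1+c["k1"]*(u**2).sum(1,keepdims=True))
    return np.c_[u,np.ones(len(u))]
def onplane(c,uv,z):
    D=rays(c,uv)@c["T"][:3,:3].T; o=c["T"][:3,3]
    return o+D*((z-o[2])/D[:,2])[:,None]
def bydepth(c,uv):
    uv=np.array(uv).reshape(-1,2).astype(int); d=c["depth"][uv[:,1],uv[:,0]]
    return (rays(c,uv)*d[:,None])@c["T"][:3,:3].T+c["T"][:3,3]
def save(c,n): cv2.imwrite("pics/"+n+".png",c["color"][:,:,::-1])
E
python3 - <<'E'
from h import *
a=load("top"); save(a,"top0"); b=load("side"); save(b,"side0")
for c in(a,b): print(c["T"].round(2),c["f"],c["k1"])
print(sense())
cv2.imwrite("pics/both.png",np.vstack([a["color"],b["color"]])[:,:,::-1][:, :])
E
```

```text
[[-1.00000e-02 -9.90000e-01  1.70000e-01  3.38040e+02]
 [-1.00000e+00  1.00000e-02 -2.00000e-02 -6.89000e+00]
 [ 2.00000e-02 -1.70000e-01 -9.80000e-01  1.53293e+03]
 [ 0.00000e+00  0.00000e+00  0.00000e+00  1.00000e+00]] 472.64753503154725 0.016526076149446445
[[-9.4000e-01 -1.9000e-01  2.8000e-01  2.9645e+02]
 [-3.4000e-01  5.3000e-01 -7.8000e-01  8.0986e+02]
 [-0.0000e+00 -8.2000e-01 -5.7000e-01  6.9280e+02]
 [ 0.0000e+00  0.0000e+00  0.0000e+00  1.0000e+00]] 444.79278905650483 0.0010314300807490306
{'time_s': 0.1, 'joints': array([-1.45439687e+00,  3.13382293e-01,  1.49833816e+00, -2.30996100e-05,
        1.33103869e+00, -2.23402351e-01]), 'dq': array([ 0.00012184, -0.00030729, -0.00149585,  0.00140551, -0.00168101,
       -0.00090796]), 'tau': array([ 2.42498740e-03, -4.12902582e+01, -2.60136992e+01, -1.81713194e-04,
        3.08593822e-03,  1.62759738e-05]), 'eef_pos': array([ 174.94822815, -494.83454002,  303.40691744]), 'ee_rot': array([-5.83010633e-04,  9.85600895e-01,  1.69087360e-01,  1.99878069e-05]), 'force': array([ 0.41951525, -0.02915538, -0.30531289]), 'wrist_torque': array([ 0.01858209, -0.01345513, -0.00783292]), 'grip_force': 0.0, 'grip_width': 1.0034983176796395}
```

View pics/top0.png

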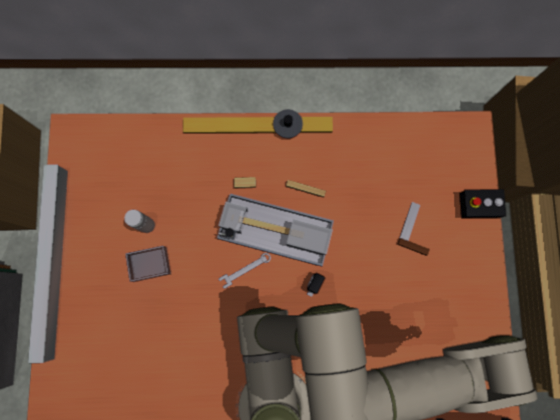

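View pics/side0.png

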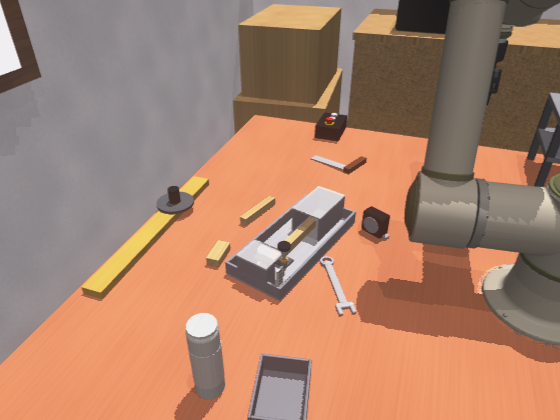

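Top view: tray centred near (275,230), gauge hood on the left (world +y), knob at (228,233), strip showing from (242,221) to (286,232). The wrench lies just below and the offcut and short strip just above.

Run:
```python
from h import *
c=load("top")
hsv=cv2.cvtColor(c["color"],cv2.COLOR_RGB2HSV)
m=np.zeros((420,560),np.uint8); m[205:245,236:292]=cv2.inRange(hsv,(12,80,60),(30,255,255))[205:245,236:292]
p=np.argwhere(m)[:,::-1]; print(len(p))
P=onplane(c,p,30)
r=cv2.minAreaRect(P[:,:2].astype(np.float32)); print(r); 
k=np.zeros((420,560),np.uint8); k[225:242,218:240]=(c["color"].max(2)<45)[225:242,218:240]
q=np.argwhere(k)[:,::-1]; print(len(q),q.mean(0),onplane(c,q.mean(0),117))
# tray outline: non-orange in region
t=cv2.bitwise_not(cv2.inRange(hsv,(0,150,60),(11,255,255))); n,l,s,ce=cv2.connectedComponentsWithStats(t)
i=l[225,300]; print(s[i]); T=onplane(c,np.argwhere(l==i)[:,::-1],36); print(cv2.minAreaRect(T[:,:2].astype(np.float32)))
D=bydepth(c,p);print(D.mean(0))
```

```text
264
((555.3218994140625, 25.788543701171875), (149.61216735839844, 18.816791534423828), 75.25820922851562)
60 [229.21666667 232.26666667] [[523.01343033 133.5912838  117.        ]]
[ 216  193  119   97 6046]
((474.0013732910156, 15.678680419921875), (364.25433349609375, 302.5928955078125), 74.7310791015625)
[552.69537347  24.78247031  42.17162482]
```

Emit:
step_arm(
  plan=[
    {"offset": [4.4, -3.0, 0], "rot": [0, 0, -5], "gripper": 0},
    {"offset": [8.8, -6.1, 0], "rot": [0, 0, -10], "gripper": 0},
    {"offset": [13.2, -9.1, 0], "rot": [0, 0, -15], "gripper": 0},
    {"offset": [17.7, -12.1, 0], "rot": [0, 0, -20], "gripper": 0},
    {"offset": [22.1, -15.2, 0], "rot": [0, 0, -25], "gripper": 0},
    {"offset": [26.6, -18.2, 0], "rot": [0, 0, -30], "gripper": 0},
    {"offset": [31, -21.3, 0], "rot": [0, 0, -35], "gripper": 0},
    {"offset": [35.4, -24.3, 0], "rot": [0, 0, -40], "gripper": 0},
    {"offset": [40, -27.4, 0], "rot": [0, 0, -45], "gripper": 0},
    {"offset": [44.3, -30.4, 0], "rot": [0, 0, -50], "gripper": 0},
    {"offset": [49, -33.5, 0], "rot": [0, 0, -55.8], "gripper": 0},
    {"offset": [53.2, -36.5, 0], "rot": [0, 0, -55.8], "gripper": 0},
  ],
)

```text
time_s: 1.35
eef_pos: [529.4, -8.2, 303.8]
ee_rot: [-0.0, 0.791, 0.612, -0.0]
force: [-0.1, -1.4, -0.2]
grip_width: -0.001
grip_force: 0.0
```

Emit:
step_arm(
  plan=[
    {"offset": [0, 0, 0], "rot": [0, 0, 0], "gripper": 0},
    {"offset": [0, 0, 0], "rot": [0, 0, 0], "gripper": 0},
    {"offset": [0, 0, 0], "rot": [0, 0, 0], "gripper": 0},
  ],
)

```text
time_s: 1.65
eef_pos: [528.1, -11.0, 303.8]
ee_rot: [-0.0, 0.792, 0.61, -0.0]
force: [-0.1, 0.6, -0.2]
grip_width: 0.002
grip_force: 0.0
```

Run:
```python
from h import *
c=load("wrist"); save(c,"w1"); print(c["T"].round(2),c["f"]); s=sense(); print(s["eef_pos"],s["ee_rot"],s["joints"])
np.save("w1.npy",c,allow_pickle=True)
```

```text
[[ 9.7000e-01 -2.5000e-01 -7.0000e-02  5.4505e+02]
 [-2.5000e-01 -9.3000e-01 -2.6000e-01  5.3450e+01]
 [-0.0000e+00  2.6000e-01 -9.6000e-01  3.7405e+02]
 [ 0.0000e+00  0.0000e+00  0.0000e+00  1.0000e+00]] 365.77314154043137
[528.0398391  -11.26015307 303.9304762 ] [-1.30732260e-05  7.92421510e-01  6.09973878e-01 -1.35466469e-04] [-2.43269690e-01  3.19917185e-01  1.48804487e+00 -2.01474147e-04
  1.33381964e+00  1.55186883e-02]
```

View pics/w1.png

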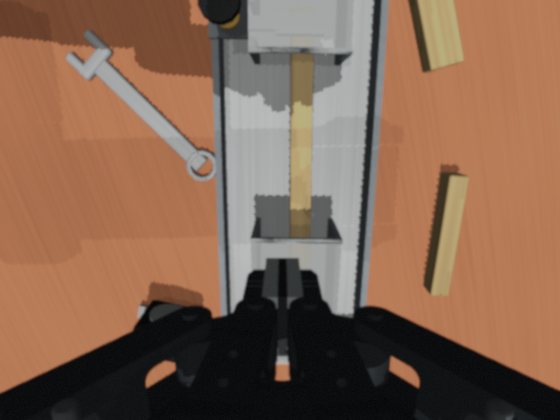

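The wrist view shows the opening close up: gauge-hood lip at row ~52 (cols 250–350), deep-hood lip at row ~238 (cols 252–340), strip between cols 290 and 313, knob partly cut at (220,5).

Run:
```python
from h import *
c=np.load("w1.npy",allow_pickle=True).item()
hsv=cv2.cvtColor(c["color"],cv2.COLOR_RGB2HSV)
m=np.zeros((420,560),np.uint8); m[62:195,280:325]=cv2.inRange(hsv,(12,70,60),(35,255,255))[62:195,280:325]
p=np.argwhere(m)[:,::-1]; P=onplane(c,p,30); print(cv2.minAreaRect(P[:,:2].astype(np.float32)))
L=onplane(c,[[249,51],[351,51],[252,240],[341,240]],72); print(L[:,:2].round(1), L[:,:2].mean(0))
d=L[0:2].mean(0)-L[2:].mean(0); print(np.hypot(*d[:2]), np.degrees(np.arctan2(d[1],d[0]))-90)
rl=onplane(c,[[219,150],[376,150],[222,280],[364,280]],36);print(rl[:,:2].round(1))
print(onplane(c,[[222,6]],117)); print(bydepth(c,[[300,60],[300,120],[300,52],[300,240],[215,8]]).round(1))
```

```text
((557.835693359375, 35.786590576171875), (119.09297180175781, 19.389020919799805), 74.96741485595703)
[[532.6 106.5]
 [608.6  86.7]
 [492.7 -41.7]
 [567.9 -61.5]] [550.46331693  22.46358824]
153.58316005787256 -15.193154576307023
[[ 481.2   38.4]
 [ 620.5    1.8]
 [ 445.3  -86.5]
 [ 584.2 -123.1]]
[[525.16005922 129.24555192 117.        ]]
[[572.3  95.3  29.3]
 [559.6  45.2  31.2]
 [545.1  53.4 374. ]
 [533.4 -51.3  75.3]
 [520.5 129.2 117.2]]
```

Emit:
step_arm(
  plan=[
    {"offset": [4, -1.2, 1.5], "rot": [0, 0, 0], "gripper": 0},
    {"offset": [8, -2.4, 4], "rot": [0, 0, 0], "gripper": 0},
    {"offset": [12, -3.6, 6], "rot": [0, 0, 0], "gripper": 0},
    {"offset": [13.8, -4.2, 8], "rot": [0, 0, 0], "gripper": 0},
    {"offset": [13.8, -4.2, 9.5], "rot": [0, 0, 0], "gripper": 0},
    {"offset": [13.8, -4.2, 9.9], "rot": [0, 0, 0], "gripper": 0},
    {"offset": [13.8, -4.2, 9.9], "rot": [0, 0, 0], "gripper": 0},
    {"offset": [13.8, -4.2, 9.9], "rot": [0, 0, 0], "gripper": 0},
  ],
)

```text
time_s: 2.5
eef_pos: [523.4, 133.0, 205.9]
ee_rot: [0.0, 0.792, 0.61, 0.001]
force: [0.5, 0.5, 0.8]
grip_width: 0.0
grip_force: 0.0
```

Run:
```python
from h import *
s=sense(); print(s["eef_pos"],s["force"]); a=load("side"); cv2.imwrite("pics/s1.png",cv2.resize(a["color"][170:310,210:370,::-1],None,fx=4,fy=4))
```

```text
[523.39362651 133.0191618  205.86253732] [0.51589094 0.47888814 0.7955049 ]
```

View pics/s1.png

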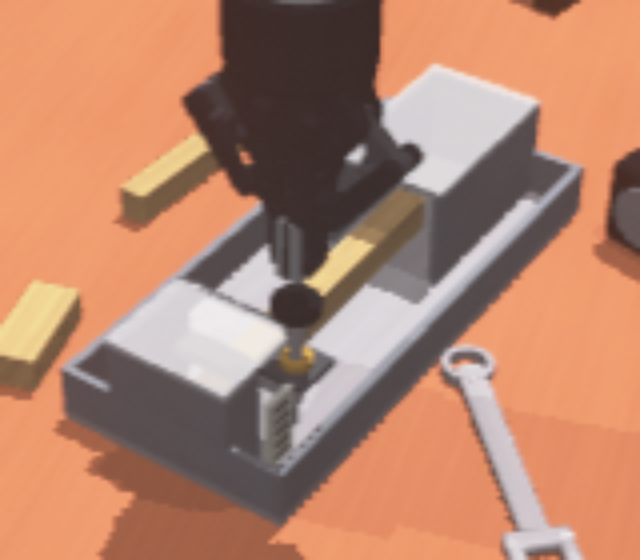

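The fingertips (around (295,275) in the crop) are centred just above the black knob at (297,300). I'll press slowly.

Emit:
step_arm(
  plan=[
    {"offset": [0, 0, 0.6], "rot": [0, 0, 0], "gripper": 0},
    {"offset": [0, 0, 1.2], "rot": [0, 0, 0], "gripper": 0},
    {"offset": [0, 0, 1.6], "rot": [0, 0, 0], "gripper": 0},
    {"offset": [0, 0, 1.9], "rot": [0, 0, 0], "gripper": 0},
    {"offset": [0, 0, 2.2], "rot": [0, 0, 0], "gripper": 0},
    {"offset": [0, 0, 2.4], "rot": [0, 0, 0], "gripper": 0},
    {"offset": [0, 0, 2.6], "rot": [0, 0, 0], "gripper": 0},
    {"offset": [0, 0, 2.6], "rot": [0, 0, 0], "gripper": 0},
  ],
)

```text
time_s: 3.35
eef_pos: [522.9, 133.9, 178.8]
ee_rot: [-0.0, 0.792, 0.611, -0.0]
force: [-2.2, -1.7, 2.6]
grip_width: 0.002
grip_force: 1.2
```

Emit:
step_arm(
  plan=[
    {"offset": [0, 0, 0.2], "rot": [0, 0, 0], "gripper": 0},
    {"offset": [0, 0, 0.4], "rot": [0, 0, 0], "gripper": 0},
    {"offset": [0, 0, 0.6], "rot": [0, 0, 0], "gripper": 0},
    {"offset": [0, 0, 0.8], "rot": [0, 0, 0], "gripper": 0},
    {"offset": [0, 0, 1.0], "rot": [0, 0, 0], "gripper": 0},
    {"offset": [0, 0, 1.15], "rot": [0, 0, 0], "gripper": 0},
    {"offset": [0, 0, 1.3], "rot": [0, 0, 0], "gripper": 0},
    {"offset": [0, 0, 1.3], "rot": [0, 0, 0], "gripper": 0},
    {"offset": [0, 0, 1.3], "rot": [0, 0, 0], "gripper": 0},
    {"offset": [0, 0, 1.3], "rot": [0, 0, 0], "gripper": 0},
    {"offset": [0, 0, 1.3], "rot": [0, 0, 0], "gripper": 0},
  ],
)

```text
time_s: 4.45
eef_pos: [523.1, 134.0, 166.2]
ee_rot: [0.0, 0.792, 0.611, 0.0]
force: [-2.6, -1.6, 6.8]
grip_width: 0.002
grip_force: 3.4
```

Emit:
step_arm(
  plan=[
    {"offset": [0, 0, 0.1], "rot": [0, 0, 0], "gripper": 0},
    {"offset": [0, 0, 0.1], "rot": [0, 0, 0], "gripper": 0},
    {"offset": [0, 0, 0.1], "rot": [0, 0, 0], "gripper": 0},
  ],
)

```text
time_s: 4.75
eef_pos: [523.1, 133.9, 165.3]
ee_rot: [0.0, 0.792, 0.611, 0.0]
force: [-3.9, -0.4, 7.0]
grip_width: -0.002
grip_force: 3.6
```

Emit:
step_arm(
  plan=[
    {"offset": [0, 0, -0.3], "rot": [0, 0, 0], "gripper": 0},
    {"offset": [0, 0, -0.7], "rot": [0, 0, 0], "gripper": 0},
    {"offset": [0, 0, -1.2], "rot": [0, 0, 0], "gripper": 0},
    {"offset": [0, 0, -1.8], "rot": [0, 0, 0], "gripper": 0},
    {"offset": [0, 0, -2.6], "rot": [0, 0, 0], "gripper": 0},
    {"offset": [0, 0, -4], "rot": [0, 0, 0], "gripper": 0},
    {"offset": [0, 0, -6], "rot": [0, 0, 0], "gripper": 0},
    {"offset": [0, 0, -8], "rot": [0, 0, 0], "gripper": 0},
    {"offset": [0, 0, -9], "rot": [0, 0, 0], "gripper": 0},
    {"offset": [0, 0, -9], "rot": [0, 0, 0], "gripper": 0},
  ],
)

```text
time_s: 5.75
eef_pos: [523.3, 134.0, 256.0]
ee_rot: [0.001, 0.792, 0.611, 0.001]
force: [0.3, -0.1, -0.3]
grip_width: -0.003
grip_force: 0.0
```

Emit:
step_arm(
  plan=[
    {"offset": [-3, 2.4, 0], "rot": [0, 0, 0], "gripper": 6},
    {"offset": [-6, 4.8, 0], "rot": [0, 0, 0], "gripper": 6},
    {"offset": [-7.3, 5.8, 0], "rot": [0, 0, 0], "gripper": 6},
    {"offset": [-7.3, 5.8, 0], "rot": [0, 0, 0], "gripper": 6},
    {"offset": [-7.3, 5.8, 0], "rot": [0, 0, 0], "gripper": 6},
  ],
)

```text
time_s: 6.25
eef_pos: [560.1, 49.2, 254.2]
ee_rot: [-0.001, 0.792, 0.611, -0.0]
force: [-0.1, 0.3, -0.6]
grip_width: 0.703
grip_force: 0.0
```

Run:
```python
from h import *
s=sense(); print(s["eef_pos"],s["ee_rot"]); c=load("wrist"); save(c,"w2"); np.save("w2.npy",c,allow_pickle=True)
hsv=cv2.cvtColor(c["color"],cv2.COLOR_RGB2HSV)
m=np.zeros((420,560),np.uint8); m[50:400,260:340]=cv2.inRange(hsv,(12,70,60),(35,255,255))[50:400,260:340]
p=np.argwhere(m)[:,::-1]; print(len(p),p.min(0),p.max(0)); P=onplane(c,p,30); print(cv2.minAreaRect(P[:,:2].astype(np.float32)))
t=load("top"); k=np.zeros((420,560),np.uint8); k[222:242,218:240]=(t["color"].max(2)<45)[222:242,218:240]
q=np.argwhere(k)[:,::-1]; print(len(q),q.mean(0)); print(np.percentile(bydepth(t,q)[:,2],[20,50,80]))
```

```text
[560.09319549  49.15533837 254.23181525] [-6.48986089e-04  7.91988286e-01  6.10535835e-01 -3.57500210e-04]
4187 [273 146] [296 336]
((550.3711547851562, 6.866065979003906), (172.76858520507812, 19.576812744140625), 75.50679016113281)
0 [nan nan]<stdin>:7: RuntimeWarning: Mean of empty slice.
  ret = um.true_divide(
Traceback (most recent call last):
IndexError: index -1 is out of bounds for axis 0 with size 0
```

View pics/w2.png

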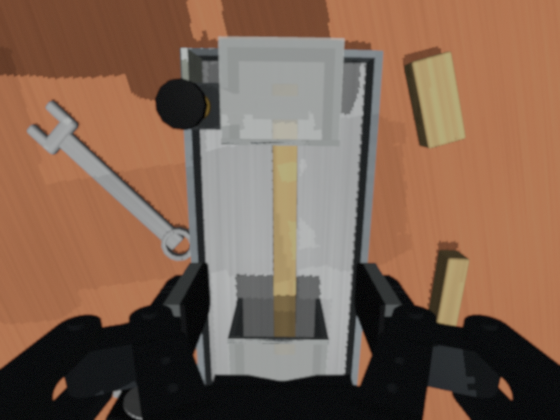

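The wrist view shows the knob at (181,104), the gauge lip at row ~142, the deep lip at row ~339, and the strip at cols 273–296 between the open fingers. Its gauge end shows through the roof near row 83.

Run:
```python
from h import *
c=np.load("w2.npy",allow_pickle=True).item()
x=np.array([.966,-.259]);y=np.array([.259,.966]);o=np.array([550.5,22.5])
def tr(P): P=P[:,:2]-o; return np.c_[P@x,P@y].round(1)
print(tr(onplane(c,[[220,143],[342,143],[230,339],[328,339]],73)))
print(tr(onplane(c,[[285,84]],30)),tr(onplane(c,[[181,104]],117)),bydepth(c,[[181,104],[176,104],[181,98]])[:,2],tr(np.array([[560.1,49.2]])))
```

```text
[[-40.3  76.5]
 [ 42.5  77. ]
 [-38.6 -76. ]
 [ 39.  -75.4]]
[[  3.8 118.2]] [[-53.6 100.8]] [117.63260771 118.35388214 116.96692177] [[ 2.4 28.3]]
```

Gauge is up and the frame is confirmed. Descending to grip.

Emit:
step_arm(
  plan=[
    {"offset": [0, 0.1, 4], "rot": [0, 0, 0], "gripper": 6},
    {"offset": [0, 0.1, 8], "rot": [0, 0, 0], "gripper": 6},
    {"offset": [0, 0.1, 12], "rot": [0, 0, 0], "gripper": 6},
    {"offset": [0, 0.1, 14.5], "rot": [0, 0, 0], "gripper": 6},
    {"offset": [0, 0.1, 16.2], "rot": [0, 0, 0], "gripper": 6},
    {"offset": [0, 0.1, 17.1], "rot": [0, 0, 0], "gripper": 6},
    {"offset": [0, 0.1, 17.1], "rot": [0, 0, 0], "gripper": 6},
  ],
)

```text
time_s: 7.05
eef_pos: [560.9, 49.1, 83.2]
ee_rot: [-0.001, 0.792, 0.611, -0.001]
force: [0.1, -0.5, -0.4]
grip_width: 0.703
grip_force: 0.0
```

Emit:
step_arm(
  plan=[
    {"offset": [0, 0, 0], "rot": [0, 0, 0], "gripper": 3},
    {"offset": [0, 0, 0], "rot": [0, 0, 0], "gripper": 1},
    {"offset": [0, 0, 0], "rot": [0, 0, 0], "gripper": 0.5},
    {"offset": [0, 0, 0], "rot": [0, 0, 0], "gripper": 0.5},
    {"offset": [0, 0, 0], "rot": [0, 0, 0], "gripper": 0.5},
    {"offset": [0, 0, 0], "rot": [0, 0, 0], "gripper": 0.5},
    {"offset": [0, 0, 0], "rot": [0, 0, 0], "gripper": 0.5},
    {"offset": [0, 0, 0], "rot": [0, 0, 0], "gripper": 0.5},
  ],
  squeeze=60,
)

```text
time_s: 7.85
eef_pos: [562.0, 48.3, 85.0]
ee_rot: [0.001, 0.792, 0.611, 0.001]
force: [-0.6, 1.5, 5.6]
grip_width: 0.22
grip_force: 60.5
```

Emit:
step_arm(
  plan=[
    {"offset": [0, 0, -0.3], "rot": [0, 0, 0], "gripper": 0.5},
    {"offset": [-0.5, 0, -0.5], "rot": [0, 0, 0], "gripper": 0.5},
    {"offset": [-1.5, 0, -0.5], "rot": [0, 0, 0], "gripper": 0.5},
    {"offset": [-2.5, 0, -0.5], "rot": [0, 0, 0], "gripper": 0.5},
    {"offset": [-3.5, 0, -0.5], "rot": [0, 0, 0], "gripper": 0.5},
    {"offset": [-4.5, 0, -0.5], "rot": [0, 0, 0], "gripper": 0.5},
    {"offset": [-5.5, 0, -0.5], "rot": [0, 0, 0], "gripper": 0.5},
    {"offset": [-6.1, 0, -0.5], "rot": [0, 0, 0], "gripper": 0.5},
    {"offset": [-6.3, 0, -0.5], "rot": [0, 0, 0], "gripper": 0.5},
    {"offset": [-6.3, 0, -0.5], "rot": [0, 0, 0], "gripper": 0.5},
  ],
)

```text
time_s: 8.85
eef_pos: [545.4, -12.8, 88.9]
ee_rot: [-0.0, 0.792, 0.61, 0.0]
force: [-0.2, 0.3, -1.1]
grip_width: 0.217
grip_force: 59.5
```

Run:
```python
from h import *
s=sense(); print(s["eef_pos"],s["force"],s["wrist_torque"]); a=load("side"); t=load("wrist")
cv2.imwrite("pics/s2.png",np.hstack([cv2.resize(a["color"][170:310,210:370],(480,420)),cv2.resize(t["color"],(320,240))[[*range(240)]+[239]*180]])[:,:,::-1])
```

```text
[545.41412283 -12.80500149  88.89046699] [-0.15629589  0.29590439 -1.06938262] [ 0.02824793 -0.08915145  0.00046412]
```

View pics/s2.png

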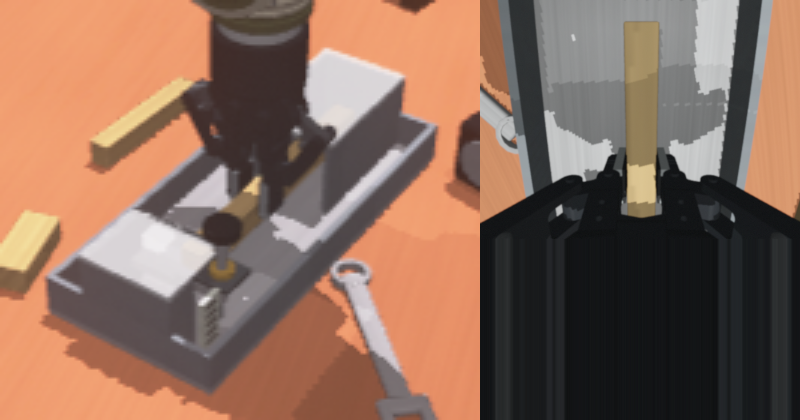

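The strip is held, its gauge end clear of the gauge hood and lifted about 5 mm. Next I'll tilt it, gauge end up.

Emit:
step_arm(
  plan=[
    {"offset": [-0.5, 0, -0.9], "rot": [0, 3.75, 0], "gripper": 0.5},
    {"offset": [-1.0, 0, -1.9], "rot": [0, 7.5, 0], "gripper": 0.5},
    {"offset": [-1.7, 0, -2.8], "rot": [0, 11.3, 0], "gripper": 0.5},
    {"offset": [-2.3, 0, -3.6], "rot": [0, 15, 0], "gripper": 0.5},
    {"offset": [-2.3, 0, -3.6], "rot": [0, 15, 0], "gripper": 0.5},
    {"offset": [-2.3, 0, -3.6], "rot": [0, 15, 0], "gripper": 0.5},
  ],
)

```text
time_s: 9.55
eef_pos: [539.5, -34.7, 124.7]
ee_rot: [-0.079, 0.785, 0.605, 0.103]
force: [-0.5, -0.4, -0.8]
grip_width: 0.219
grip_force: 59.5
```

Run:
```python
from h import *
s=sense(); q=s["ee_rot"]; M=R.from_quat([q[1],q[2],q[3],q[0]]).as_matrix()
print(s["eef_pos"],s["force"],s["wrist_torque"]); print(M.round(3))
yt=np.array([.259,.966,0]); z=np.array([0,0,1.])
cur=np.array([545.4,-12.8,88.9])-3*0
for d in [(-.6,46.6),(2.9,56.1),(5.8,64.5),(38,70),(71,76),(71,206)]:
    print(d,(M.T@(cur+d[0]*yt+d[1]*z-s["eef_pos"])/10).round(2))
```

```text
[539.53521003 -34.66677322 124.66177204] [-0.49067419 -0.42517715 -0.8125904 ] [-0.11407247  0.09395118 -0.02198598]
[[ 0.246  0.967  0.065]
 [ 0.935 -0.254  0.249]
 [ 0.257 -0.    -0.966]]
(-0.6, 46.6) [ 2.41  0.01 -0.48]
(2.9, 56.1) [ 2.99  0.01 -1.31]
(5.8, 64.5) [ 3.49  0.01 -2.05]
(38, 70) [ 6.74  0.03 -1.75]
(71, 76) [10.08  0.04 -1.48]
(71, 206) [ 13.43   0.04 -14.04]
```

No contact force. Pulling it up and out along the diagonal.

Emit:
step_arm(
  plan=[
    {"offset": [1.2, 0, -0.25], "rot": [0, 2.5, 0], "gripper": 0.5},
    {"offset": [2.4, 0, -0.5], "rot": [0, 5, 0], "gripper": 0.5},
    {"offset": [3.0, 0, -1.3], "rot": [0, 10, 0], "gripper": 0.5},
    {"offset": [3.5, 0, -2.05], "rot": [0, 15, 0], "gripper": 0.5},
    {"offset": [5.1, 0, -1.9], "rot": [0, 15, 0], "gripper": 0.5},
    {"offset": [6.7, 0, -1.75], "rot": [0, 15, 0], "gripper": 0.5},
    {"offset": [8.4, 0, -1.6], "rot": [0, 15, 0], "gripper": 0.5},
    {"offset": [10.1, 0, -1.5], "rot": [0, 15, 0], "gripper": 0.5},
    {"offset": [10.1, 0, -1.5], "rot": [0, 15, 0], "gripper": 0.5},
    {"offset": [10.1, 0, -1.5], "rot": [0, 15, 0], "gripper": 0.5},
  ],
)

```text
time_s: 10.55
eef_pos: [563.1, 56.3, 165.0]
ee_rot: [-0.158, 0.765, 0.59, 0.204]
force: [-0.2, -0.8, -1.5]
grip_width: 0.218
grip_force: 59.5
```

Run:
```python
from h import *
s=sense(); print(s["force"]); a=load("side"); cv2.imwrite("pics/s3.png",cv2.resize(a["color"][130:310,190:390,::-1],None,fx=3,fy=3))
```

```text
[-0.17120896 -0.76381626 -1.54295146]
```

View pics/s3.png

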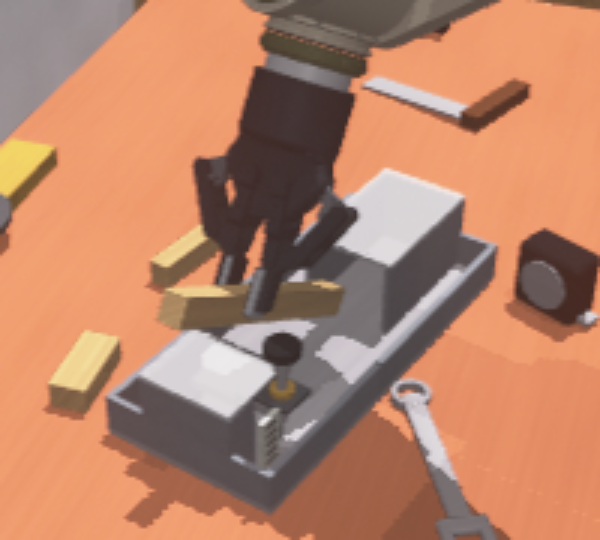

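The strip stands diagonally in the opening: gauge end at about (175,305) in the crop, above the hood; far end at about (340,300), clear of the deep hood's lip. Lifting straight up.

Emit:
step_arm(
  plan=[
    {"offset": [0.5, 0, -0.87], "rot": [0, 0, 0], "gripper": 0.5},
    {"offset": [1.5, 0, -2.6], "rot": [0, 0, 0], "gripper": 0.5},
    {"offset": [2.5, 0, -4.33], "rot": [0, 0, 0], "gripper": 0.5},
    {"offset": [3.5, 0, -6.06], "rot": [0, 0, 0], "gripper": 0.5},
    {"offset": [4.5, 0, -7.8], "rot": [0, 0, 0], "gripper": 0.5},
    {"offset": [5.5, 0, -9.5], "rot": [0, 0, 0], "gripper": 0.5},
    {"offset": [6.5, 0, -11.3], "rot": [0, 0, 0], "gripper": 0.5},
    {"offset": [7.2, 0, -12.5], "rot": [0, 0, 0], "gripper": 0.5},
    {"offset": [7.5, 0, -13], "rot": [0, 0, 0], "gripper": 0.5},
    {"offset": [7.5, 0, -13], "rot": [0, 0, 0], "gripper": 0.5},
    {"offset": [7.5, 0, -13], "rot": [0, 0, 0], "gripper": 0.5},
    {"offset": [7.5, 0, -13], "rot": [0, 0, 0], "gripper": 0.5},
  ],
)

```text
time_s: 11.8
eef_pos: [563.2, 55.7, 314.7]
ee_rot: [-0.159, 0.765, 0.59, 0.204]
force: [0.3, -1.0, -1.2]
grip_width: 0.219
grip_force: 59.5
```

Run:
```python
from h import *
s=sense(); print(s["eef_pos"],s["force"],s["grip_force"],abs(s["dq"]).max()); a=load("side"); cv2.imwrite("pics/s4.png",cv2.resize(a["color"][80:310,190:390,::-1],None,fx=2.5,fy=2.5))
```

```text
[563.2280772   55.6970156  314.65672653] [ 0.26745263 -0.96141683 -1.24151918] 59.491063356399536 0.003071763379094015
```

View pics/s4.png

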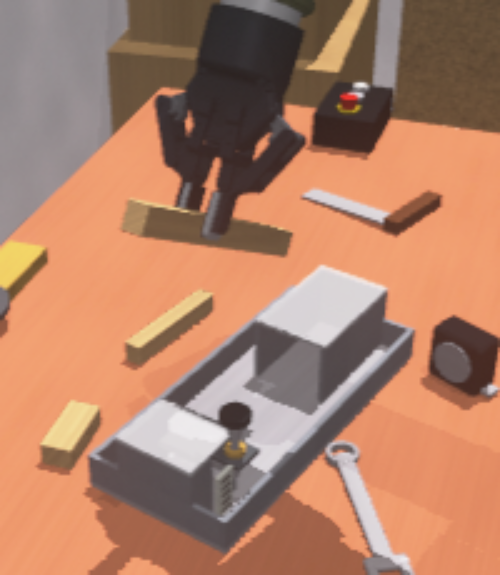

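The strip (from (125,215) to (290,242) in the crop) is held still well above the hoods, and the gauge knob is up at (235,415). Far end's lowest corner is at about z = 170 mm. Handing in.

```bash
python3 -c "
from rig import *
print(finish_job())"
```

```text
the job is handed in; nothing more can be done
None
```

I pressed the gauge until its foot met the strip and let it spring back. I then took the strip out diagonally and handed the job in with it held still about 9 cm above the hoods, at about 12 s of the 54 s allowed. No pass or fail result came back.

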